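Close the bench caliper on a turned lens spacer

TASK

Take the stepped turned spacer (the round one with the narrow neck) off the parts mat, set it down gently, upright with its wide end down, on the bed of the bench caliper between the open jaws, and let go of it. Then slide the movable jaw shut on it until the sprung anvil gives and its pointer comes to rest between the two ticks on the scale, never driving the anvil to its stop, and leave the spacer held there between the jaws. Leave the other two parts on the mat alone.

Things in the scene. Friction and masses are not known exactly. Their poses are not given: they have to be found in the camera images.
- caliper: bench caliper gauge, fixed: a grey bar 70 (x) x 300 (y) x 24 mm high whose top is the flat bed. Origin: centre of its underside; the jaws slide along its own y axis. At the +y end of the bed stands a dark steel housing 50 x 40 mm (y 90 to 130), top 60 mm above the table, with a white scale plate on top. The sprung anvil stands in front of it and the movable jaw on the -y side
- anvil (a joint): travel of the sprung anvil (m): 0 at rest, grows as the part is pressed on it towards the housing (+y of the caliper), hard stop at 0.014. Light spring: 0.9 N at 0, 300 N/m. A steel pointer on the anvil lies over the white scale plate, its tip between the two tick lines for 0.003 to 0.010 (tip 2.5 mm before the first tick at rest)
- anvil_face (a point): centre of the anvil's flat face that looks to -y of the caliper; the face is 50 wide x 26 mm high, its lower edge 1 mm above the bed (25 to 51 mm above the table). At rest it is at x 0, y 55 mm in the caliper's frame
- jaw (a joint): position of the movable jaw (m): 0 with its face at the resting anvil face, grows as it opens towards -y of the caliper, up to 0.125; gap between the faces = joint jaw + joint anvil. It drags with about 6 N of friction and stays where it is left
- jaw_face (a point): centre of the movable jaw's flat face that looks to +y of the caliper, same size and height as the anvil's face
- post_top (a point): top centre of the movable jaw's drive post: a dark steel upright 16 (caliper x) x 14 (caliper y) mm, standing 48 mm behind the jaw face on the jaw's carriage. Its top is 85 mm and its foot (carriage top) 43 mm above the table; the jaw is moved by it
- spacer: the part to be measured, aluminium, 54 mm high: wide body 44 mm diameter and 30 mm high, above it a narrow neck 28 mm diameter and 24 mm high. Origin: centre of its underside, z up. Mass 0.16 kg. It starts upright on a black rubber mat 3 mm thick
- plain_round: plain aluminium cylinder without a neck, 38 mm diameter, 50 mm high, on the mat; leave alone. Origin: centre of its underside
- square_block: square aluminium block 36 x 36 mm, 46 mm high, on the mat; leave alone. Origin: centre of its underside
Mind the look-alikes: they are no part of the job. Leave any blue or green look-alike of the spacer alone.

How it is judged:
On the way, in this order (a step that is already met when the one before it is completed fails the run):
1. the spacer stands upright on the caliper bed between the open jaws, let go, with the anvil not yet pressed in (angle between spacer's own z axis and vertical below 0.1 rad and z of spacer in the frame of caliper between 0.02 and 0.028 m and x of spacer in the frame of caliper between -0.025 and 0.025 m and y of spacer in the frame of anvil_face below -0.018 m and y of spacer in the frame of jaw_face above 0.018 m and contact force between the fingers and spacer below 0.05 N and value of joint anvil below 0.0025 m), for 0.2 s.
2. the jaw is slid shut on the spacer until the sprung anvil gives and the pointer is between the ticks (value of joint anvil between 0.003 and 0.01 m and contact force between spacer and caliper above 0.8 N and y of spacer in the frame of jaw_face below 0.026 m), for 0.2 s.
At the end, for the whole second after the job is handed in: The spacer stands upright (within about 6 degrees) on the caliper bed, within 25 mm of the bed's centre line, held between the two jaw faces (both touching it, within 4 mm by its centre), at rest, and the sprung anvil is pressed in by 3 to 10 mm, so that the pointer's tip is between the two ticks (value of joint anvil between 0.003 and 0.01 m and angle between spacer's own z axis and vertical below 0.1 rad and z of spacer in the frame of caliper between 0.02 and 0.028 m and x of spacer in the frame of caliper between -0.025 and 0.025 m and y of spacer in the frame of anvil_face between -0.026 and -0.018 m and y of spacer in the frame of jaw_face between 0.018 and 0.026 m and linear speed of spacer below 0.01 m/s).
It fails at once if the anvil is driven to its stop (pressed in more than 13 mm) (value of joint anvil above 0.013 m).
It fails at once if the spacer is pressed on the caliper with more than 30 N (contact force between spacer and caliper above 30 N).
It fails at once if the spacer is dropped (falls loose faster than 0.6 m/s) (linear speed of spacer above 0.6 m/s and contact force between the fingers and spacer below 0.05 N).
It fails at once if one of the other two parts is moved by more than 30 mm or knocked over (distance of any of plain_round, square_block from where it was at the start of the episode above 0.03 m or angle between any of plain_round, square_block's own z axis and vertical above 0.5 rad).
It also fails if it takes over 58 s, if anything falls off the work surface, if the arm or the gripper's body presses on something with over 40 N, if the wrist force passes 120 N, or if a joint passes its speed limit or range.

ROBOT

A 6-joint arm with a two-finger parallel gripper is mounted at the origin on the work surface. World frame = base frame: x ahead of the robot, y to its left, z up, the work surface at z = 0. Lengths are in m, angles in rad, forces in N, time in s.
With the tool pointing down it reaches from about 0.325 to 0.9 m from the base axis. Payload 3.5 kg.
Tool frame: the origin (TCP) lies midway between the tips of the shut fingers; the grasp point (between the pads) lies 19 mm behind it; z points along the fingers, y is the line along which they close (so a half turn about z gives the same grasp; the last joint's range is limited). The gripper opens to 85 mm and grips with 20 to 120 N. Pads are 22 mm wide; open, the fingers measure 114 mm over their backs; the gripper's body (76 mm by 85 mm) begins 54 mm behind the grasp point. The pads swing forward as they close: fully open they stand 13 mm farther back than shut.
Start: joints at [1.137, 0.276, -0.026, 1.268, 0, 1.467], TCP at [0.203, 0.591, 0.231] pointing down, gripper open.
Joint ranges: [-3.12, 3.12], [-0.85, 1.88], [-1.08, 1.24], [-1.95, 2.15], [-1.57, 1.53], [-3.14, 3.14]. Speed limits (rad/s): [2.57, 2.57, 3.14, 3.14, 3.14, 3.14].

INTERFACE

Orientations are given as a 3x3 rotation matrix whose columns are the frame's x, y, z axes.
In Python, from workcell import robot gives the robot as it stands.
- The arm moves only by the tool arm_command, never from a script. Its argument "targets" is a list that holds one entry, the list of rows, each a list of 7 numbers: the shift along the tool's x, y, z as a fraction of full scale, then the turn, a rotation vector about the tool's x, y, z as a fraction of full scale, then the closure, from 0 (fully open) to 1 (shut). A call has 1 to 20 rows; each row is the pose to reach, as a shift and turn from the pose commanded when the call began, along the tool's axes at that moment; what a row does not reach only later rows make up. Full scale, the value 1, is 500 mm for a shift and 60 degrees for a turn. A row lasts 1/10 s, in which the tool goes at most 50 mm and 8.59 degrees, less where a joint would pass 70% of its speed; a pose out of reach is approached as far as the arm can. A call with a number of a shift or a turn outside -1 to 1 is refused whole. A call with a gripper value outside its range is refused whole. The fingers move at their own pace and stop on an object; "force" is the grip in N (left out, the last holds). Time passes only in rows, so rows that repeat a pose let the fingers close. It gives the time, the measured TCP pose, the force, the opening and the grip force at its end, in the units of the state.
- robot.get_state(): the state, without advancing time (a new reading comes with each control period).
- robot.snapshot(name): name is "scene" or "top" or "wrist"; returns the picture (384x512x3 uint8, red, green, blue); there is no depth.
- robot.camera_params(name): a dict with "mtx" (3x3 intrinsics, pixels), "R" (3x3) and "t" (3): a world point X has camera coordinates R X + t. Camera axes: x right, y down, z forward; pixel columns grow to the right and rows downward; lengths in m; the calibration is good to about 2 mm. A picture is of the moment at which its call begins: read the wrist's pose just before it. camera_params takes no time and is no camera call; for the wrist camera it gives the pose at the moment of the call.
- robot.sign_off(): hands the job in; it is judged then, once.
Trained networks look in the newest picture that a camera, given by its name, has taken for a name from the list of things; names that differ only in an ending like _2 or _b are one class to them, and where a whole thing is asked for, a point or a joint stands for the part that bears it (a point fixed in the world has none). Each returns a list of dicts, best first, with "conf" (0 to 1); they miss things now and then, are a little off and sometimes report something else, mostly with a low value. They report only what shows in the picture. A call takes as long as a camera call. They do not tell look-alikes from the thing itself.
- robot.look_for(camera, query): "box" ([left, top, right, bottom] in pixels, round what is visible of it).
- robot.pinpoint(camera, query): "xy" ([column, row] in pixels: a listed point, or the origin of a listed thing).
The state is a dict: "time": time; "joints": joint angles; "dq": joint speeds; "tau": joint torques, N m; "ee_pos": TCP position; "eef_rot": TCP orientation; "contact_force": force on the tool from outside, world axes, zero at the start; "wrist_torque": the same for the moment, N m; "width": finger opening in m; "finger_force": force on a finger pad.
Only numpy, scipy, OpenCV 4.12 (cv2) and the standard library are available. Lean on these libraries where they do the work, as an engineer would, in place of code of your own. Each camera call takes 0.05 s, during which the arm holds its last target. There are 200 camera calls.

## Working session

There is one attempt and no reset: what is moved stays moved. The work goes in short steps, Python scripts to look and compute and a tool call to move; the robot and the scene stay as the last step left them, time stands still between calls to the robot, and variables do not carry over. Pictures are saved under pics/ and viewed, at most 10 in all, crops included, and the job is handed in when it is done.

Besides the shell and the picture viewer there is one more tool, called after "Emit:" by a JSON object that holds its "method" and its "body", one argument or row to a line. arm_command: Moves the arm, as the interface text tells. Shift numbers are shares of 500 mm and turn numbers shares of 60 degrees, none past 1 either way. Its arguments: {"type":"object","properties":{"targets":{"type":"array"},"force":{"type":"number"}},"required":["targets"]}

```bash
mkdir -p pics
cat > h.py <<'E'
import numpy as np, cv2
from workcell import robot
def cam(n):
    c=robot.camera_params(n); return [np.array(c[k],float) for k in("mtx","R","t")]
def snap(n,f=None):
    c=cam(n); im=np.array(robot.snapshot(n))
    if f: cv2.imwrite(f"pics/{f}.png",im[:,:,::-1])
    return c,im
def tri(obs):  # obs: list of (cam,xy)
    A=[]
    for (K,R,t),(u,v) in obs:
        P=K@np.c_[R,t.reshape(3)]
        A+= [u*P[2]-P[0], v*P[2]-P[1]]
    X=np.linalg.svd(np.array(A))[2][-1]; X=X[:3]/X[3]
    res=[np.linalg.norm(proj(c,X)-np.array(p)) for c,p in obs]
    return X,res
def proj(c,X):
    K,R,t=c; q=K@(R@np.array(X)+t.reshape(3)); return q[:2]/q[2]
def atz(c,uv,z):
    K,R,t=c; d=R.T@np.linalg.inv(K)@np.array([uv[0],uv[1],1.]); o=-R.T@t.reshape(3)
    return o+d*(z-o[2])/d[2]
E
python3 - <<'E'
from h import *
names=["caliper","anvil_face","jaw_face","post_top","spacer","plain_round","square_block"]
cs={}
for n in("scene","top"):
    cs[n],_=snap(n,n+"0")
    for q in names:
        print(n,q,[(np.round(d["xy"],1).tolist(),round(d["conf"],2)) for d in robot.pinpoint(n,q)[:3]])
a=cv2.imread("pics/scene0.png");b=cv2.imread("pics/top0.png")
s=robot.get_state();print(s["time"],s["ee_pos"],s["eef_rot"],s["width"])
for n in cs: print(n,-cs[n][1].T@cs[n][2])
E
```

```text
scene caliper [([359.0, 230.7], 0.96)]
scene anvil_face [([380.6, 209.9], 0.67)]
scene jaw_face [([347.6, 224.3], 0.71)]
scene post_top [([337.1, 215.9], 0.59)]
scene spacer [([94.8, 247.3], 0.79), ([153.8, 202.0], 0.67), ([150.3, 233.2], 0.59)]
scene plain_round [([149.5, 238.2], 0.75), ([183.9, 267.0], 0.69)]
scene square_block [([201.9, 230.5], 0.75)]
top caliper [([165.4, 168.8], 0.73)]
top anvil_face [([146.4, 169.5], 0.69), ([165.9, 168.3], 0.56)]
top jaw_face [([192.4, 151.3], 0.69)]
top post_top [([194.4, 150.1], 0.69)]
top spacer [([333.9, 188.3], 0.68), ([331.6, 226.6], 0.63), ([378.3, 186.1], 0.6)]
top plain_round [([314.5, 154.2], 0.59)]
top square_block [([144.6, 169.9], 0.58), ([291.8, 188.2], 0.54)]
0.8 [0.20300355 0.59112035 0.23135037] [[-9.45787683e-01  3.24785556e-01  1.28581150e-05]
 [ 3.24785557e-01  9.45787683e-01  3.27510231e-05]
 [-1.52398756e-06  3.51516444e-05 -9.99999999e-01]] 0.08521045404726685
scene [ 1.22834155 -0.24080088  0.74997166]
top [ 0.30604998 -0.10059626  1.04801699]
```

View pics/scene0.png

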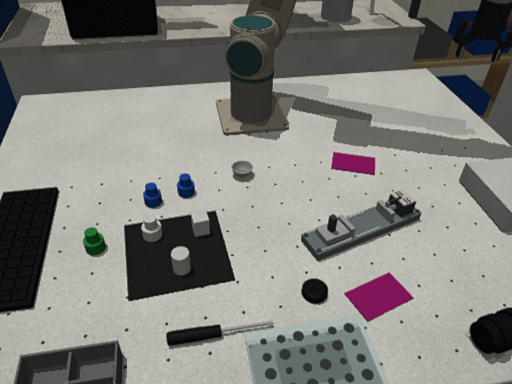

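View pics/top0.png

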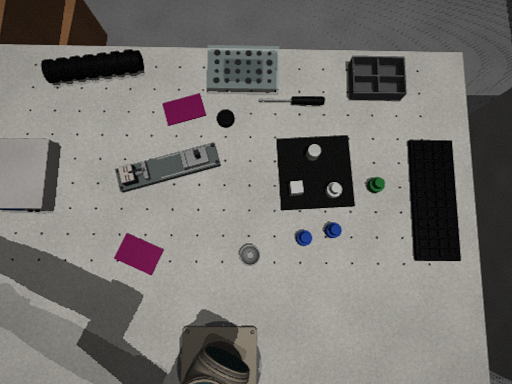

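The scene and top views agree. The spacer is on the mat at scene (151,230) and top (334,188). The plain round is at top (314,152) and the block at top (296,187). The caliper runs from about top (210,155) to (125,178), with its housing at the left end and the post near top (197,153). The blue and green look-alikes lie off the mat.

Run:
```python
from h import *
S,T=cam("scene"),cam("top")
for n,a,b in [("caliper",(359,230.7),(165.4,168.8)),("anvil",(380.6,209.9),(146.4,169.5)),("jaw",(347.6,224.3),(192.4,151.3)),("post",(337.1,215.9),(194.4,150.1)),("spacer",(150.3,237),(333.9,188.3)),("plain",(181,272),(314.5,154.2)),("block",(201.9,230.5),(294,188.2))]:
    X,r=tri([(S,a),(T,b)]); print(n,X.round(4),np.round(r,1))
print("spacer topz",atz(T,(334.5,188),.057),atz(T,(334,189),.003),atz(S,(151,239),.003))
print("bar ends",atz(T,(216,155),.024),atz(T,(120,180),.024))
for q in ("post_top","jaw_face","anvil_face","spacer"):
    for n in ("scene","top"): 
        print(n,q,[(np.round(d["box"],1).tolist(),round(d["conf"],2)) for d in robot.look_for(n,q)[:4]])
for n,(x0,y0,w,h) in {"scene":(295,180,135,85),"top":(105,135,125,65)}.items():
    im=cv2.imread(f"pics/{n}0.png")[y0:y0+h,x0:x0+w]
    cv2.imwrite(f"pics/{n}c.png",cv2.resize(im,None,fx=5.5,fy=5.5,interpolation=cv2.INTER_CUBIC))
```

```text
caliper [ 0.5496  0.1702 -0.0062] [2.1 2.5]
anvil [0.5368 0.2166 0.0423] [0.7 0.8]
jaw [0.5912 0.0989 0.0651] [4.3 5.1]
post [0.5848 0.0798 0.0889] [1.4 1.7]
spacer [ 0.4969 -0.3256  0.0039] [0.5 0.6]
plain [ 0.6035 -0.2663 -0.0044] [1.9 2. ]
block [ 0.4958 -0.207   0.0036] [0.5 0.6]
spacer topz [ 0.48797295 -0.31763405  0.057     ] [ 0.49484486 -0.3279058   0.003     ] [ 0.50297814 -0.32311889  0.003     ]
bar ends [0.58829741 0.02302916 0.024     ] [0.50951804 0.2991556  0.024     ]
scene post_top [([317.8, 214.7, 354.3, 246.2], 0.55)]
top post_top [([180.4, 144.2, 205.5, 170.8], 0.58)]
scene jaw_face [([314.4, 213.2, 354.0, 247.2], 0.55)]
top jaw_face [([178.6, 148.0, 208.2, 169.9], 0.84), ([303.8, 143.3, 321.7, 162.3], 0.21), ([288.0, 182.1, 306.3, 193.3], 0.17)]
scene anvil_face [([372.8, 201.0, 394.3, 219.5], 0.65)]
top anvil_face [([130.0, 160.5, 151.9, 180.4], 0.51)]
scene spacer [([83.1, 226.2, 109.4, 256.4], 0.93), ([140.0, 215.1, 163.5, 245.0], 0.91), ([144.1, 182.3, 163.3, 202.8], 0.78), ([176.6, 172.4, 193.0, 199.9], 0.53)]
top spacer [([294.2, 228.8, 312.5, 243.1], 0.78), ([327.7, 183.4, 345.3, 200.9], 0.64), ([325.9, 221.3, 341.9, 236.3], 0.52), ([370.0, 178.3, 384.1, 192.8], 0.49)]
```

View pics/topc.png

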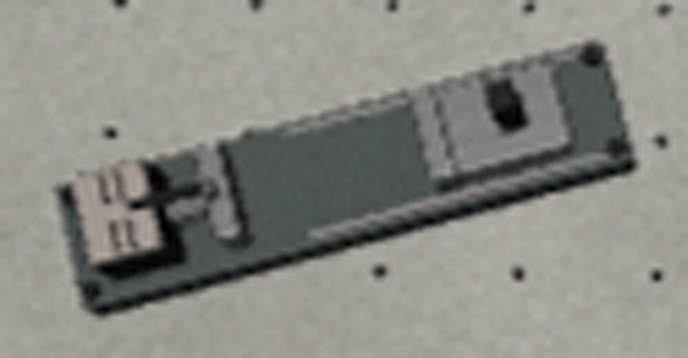

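Emit:
{"method": "arm_command", "body": {
  "targets": [
    [[-0.924, -0.616, -0.14, 0, 0, 0.917, 0], [-0.924, -0.616, -0.14, 0, 0, 0.917, 0], [-0.924, -0.616, -0.14, 0, 0, 0.917, 0], [-0.924, -0.616, -0.14, 0, 0, 0.917, 0], [-0.924, -0.616, -0.14, 0, 0, 0.917, 0], [-0.924, -0.616, -0.14, 0, 0, 0.917, 0], [-0.924, -0.616, -0.14, 0, 0, 0.917, 0], [-0.924, -0.616, -0.14, 0, 0, 0.917, 0], [-0.924, -0.616, -0.14, 0, 0, 0.917, 0], [-0.924, -0.616, -0.14, 0, 0, 0.917, 0], [-0.924, -0.616, -0.14, 0, 0, 0.917, 0], [-0.924, -0.616, -0.14, 0, 0, 0.917, 0], [-0.924, -0.616, -0.14, 0, 0, 0.917, 0], [-0.924, -0.616, -0.14, 0, 0, 0.917, 0], [-0.924, -0.616, -0.14, 0, 0, 0.917, 0]]
  ]
}}

```text
time: 2.7
ee_pos: [0.5387, 0.151, 0.301]
eef_rot: [[-0.278, 0.961, -0.001], [0.961, 0.278, 0.0], [0.001, -0.001, -1.0]]
contact_force: [-1.3, 0.3, 0.3]
width: 0.0853
finger_force: 0.0
```

Run:
```python
from h import *
c,_=snap("wrist","w1")
s=robot.get_state();print(s["time"],s["ee_pos"],s["eef_rot"].round(3) if hasattr(s["eef_rot"],"round") else s["eef_rot"])
print("cam",-c[1].T@c[2],c[1].round(3))
for q in ("caliper","post_top","jaw_face","anvil_face"):
    print(q,[(np.round(d["xy"],1).tolist(),round(d["conf"],2)) for d in robot.pinpoint("wrist",q)[:3]])
```

```text
2.75 [0.53880255 0.15102739 0.30109036] [[-0.278  0.961 -0.001]
 [ 0.961  0.278  0.   ]
 [ 0.    -0.001 -1.   ]]
cam [0.51600434 0.22953243 0.44360932] [[ 0.961  0.278 -0.   ]
 [ 0.263 -0.911  0.319]
 [ 0.089 -0.306 -0.948]]
caliper [([268.9, 143.9], 0.79)]
post_top [([269.8, 224.8], 0.75)]
jaw_face [([270.9, 179.7], 0.84), ([270.2, 223.5], 0.71)]
anvil_face []
```

View pics/w1.png

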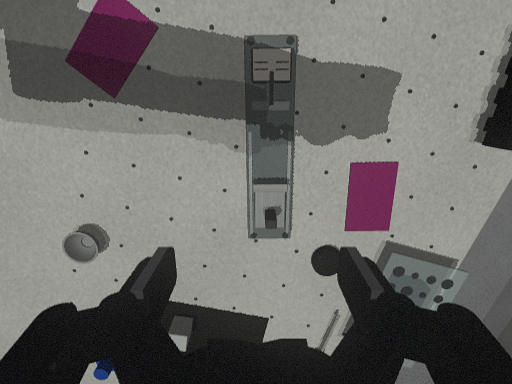

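The wrist view shows the caliper clearly. The bed corners are near (245,37), (298,37), (291,238) and (249,238). The post top is at about (270,212) and the jaw's front edge at about row 184. I'll fit its pose from these.

```bash
cat >> h.py <<'E'
def fitcal(obs):  # obs list of (cam,[(local xyz),(uv)]...)
    from scipy.optimize import least_squares
    def W(p,L): c,s=np.cos(p[2]),np.sin(p[2]); return np.array([p[0]+c*L[0]-s*L[1],p[1]+s*L[0]+c*L[1],L[2]])
    f=lambda p: np.concatenate([proj(c,W(p,L))-np.array(u) for c,l in obs for L,u in l])
    r=least_squares(f,[.55,.16,.277],loss="soft_l1"); return r.x,f(r.x)
E
python3 - <<'E'
from h import *
w=cam("wrist");T=cam("top");S=cam("scene")
cor=[(-.035,.15,.024),(.035,.15,.024),(.035,-.15,.024),(-.035,-.15,.024)]
# refine corners by bar segmentation
im=cv2.imread("pics/w1.png").astype(int)
for r in (50,120,150,165,215,230): 
    g=im[r,235:310].sum(1); d=np.abs(np.diff(g)); k=np.argsort(d)[-6:]; print(r,sorted((k+235).tolist()))
for col in (258,284):
    g=im[:,col].sum(1); d=np.abs(np.diff(g)); print(col,[i for i in range(20,50) if d[i]>60],[i for i in range(160,250) if d[i]>50])
wo=(w,list(zip(cor,[(245,36),(298,36),(291.5,238.5),(248.5,238.5)])))
to=(T,list(zip(cor,[(105+90/5.5,135+305/5.5),(105+60/5.5,135+188/5.5),(105+592/5.5,135+42/5.5),(105+635/5.5,135+160/5.5)])))
for o in ([wo],[to],[wo,to]): 
    p,r=fitcal(o); print(p.round(4),r.round(1))
p,r=fitcal([wo])
c,s=np.cos(p[2]),np.sin(p[2]);R=np.array([[c,-s],[s,c]])
loc=lambda X:(R.T@(X[:2]-p[:2])).round(4)
X,r=tri([(w,(269.8,224.8)),(T,(194.4,150.1))]);print("post net",X,r)
print("post z85 wrist eyeball", loc(atz(w,(270.5,209),.085)), "net",loc(atz(w,(269.8,224.8),.085)))
print("jaw face top edge", loc(atz(w,(270,184),.051)), "anvil", loc(atz(w,(271,110),.051)),loc(atz(w,(271,101),.051)))
E
```

```text
50 [243, 252, 282, 285, 290, 297]
120 [237, 240, 242, 245, 293, 294]
150 [245, 248, 251, 287, 290, 293]
165 [245, 248, 251, 290, 291, 293]
215 [246, 249, 264, 283, 285, 288]
230 [247, 249, 252, 285, 287, 290]
258 [34, 48] [176, 183, 184, 227, 237, 238]
284 [33, 34, 46, 47, 48, 49] [177, 183, 184, 201, 231, 237, 238]
[0.5575 0.164  0.2894] [-0.  -0.2  0.1 -0.7 -0.4  0.6  0.3  0.9]
[0.5517 0.1617 0.2887] [-1.   1.1 -0.7 -0.4  2.1 -0.6  0.4  0. ]
[0.5568 0.1637 0.2887] [-0.5 -0.2 -0.4 -0.6 -0.9  0.6 -0.2  0.9 -1.5 -0.6 -1.3 -2.1  1.5 -2.3
 -0.2 -1.7]
post net [0.58156227 0.07475175 0.09225187] [np.float64(1.141234678020611), np.float64(0.3544884228062637)]
post z85 wrist eyeball [-0.0026 -0.0713] net [-0.0034 -0.095 ]
jaw face top edge [-0.0019 -0.0461] anvil [-0.0013  0.0569] [-0.0014  0.0683]
```

Emit:
{"method": "arm_command", "body": {
  "targets": [
    [[-0.882, -0.342, 0.16, 0, 0, 1, 0], [-0.882, -0.342, 0.16, 0, 0, 1, 0], [-0.882, -0.342, 0.16, 0, 0, 1, 0], [-0.882, -0.342, 0.16, 0, 0, 1, 0], [-0.882, -0.342, 0.16, 0, 0, 1, 0], [-0.882, -0.342, 0.16, 0, 0, 1, 0], [-0.882, -0.342, 0.16, 0, 0, 1, 0], [-0.882, -0.342, 0.16, 0, 0, 1, 0], [-0.882, -0.342, 0.16, 0, 0, 1, 0], [-0.882, -0.342, 0.16, 0, 0, 1, 0], [-0.882, -0.342, 0.16, 0, 0, 1, 0], [-0.882, -0.342, 0.16, 0, 0, 1, 0], [-0.882, -0.342, 0.16, 0, 0, 1, 0], [-0.882, -0.342, 0.16, 0, 0, 1, 0]]
  ]
}}

```text
time: 4.35
ee_pos: [0.4977, -0.32, 0.2218]
eef_rot: [[0.693, 0.721, 0.0], [0.721, -0.693, -0.0], [0.0, 0.0, -1.0]]
contact_force: [0.2, -0.3, -0.4]
width: 0.0853
finger_force: 0.0
```

Run:
```python
from h import *
c,_=snap("wrist","w2")
s=robot.get_state();print(s["time"],np.round(s["ee_pos"],4),np.round(s["eef_rot"],3))
np.savez("w2.npz",K=c[0],R=c[1],t=c[2])
for q in ("spacer","plain_round","square_block"):
    for d in robot.pinpoint("wrist",q)[:4]: print(q,np.round(d["xy"],1),round(d["conf"],2),atz(c,d["xy"],.003).round(4))
    for d in robot.look_for("wrist",q)[:4]: print(q,np.round(d["box"],1),round(d["conf"],2))
```

```text
4.4 [ 0.4977 -0.32    0.2218] [[ 0.693  0.721  0.   ]
 [ 0.721 -0.693 -0.   ]
 [ 0.     0.    -1.   ]]
spacer [192.4 222.8] 0.89 [ 0.3748 -0.3194  0.003 ]
spacer [250.6 169.4] 0.75 [ 0.4866 -0.3208  0.003 ]
spacer [132.1 191.5] 0.6 [ 0.3507 -0.2324  0.003 ]
spacer [325.4 222.6] 0.58 [ 0.5086 -0.4478  0.003 ]
spacer [312.2 207.4 345.8 249.5] 0.97
spacer [230.9 153.7 272.7 187.2] 0.89
spacer [170.5 207.9 206.2 247.4] 0.81
spacer [104.  175.1 152.2 217.5] 0.71
plain_round [289.   69.4] 0.71 [ 0.6032 -0.2657  0.003 ]
plain_round [271.5  43.2 310.   86.1] 0.72
square_block [192.4 104.8] 0.6 [ 0.4919 -0.2138  0.003 ]
square_block [160.1  80.1 214.3 128. ] 0.89
```

View pics/w2.png

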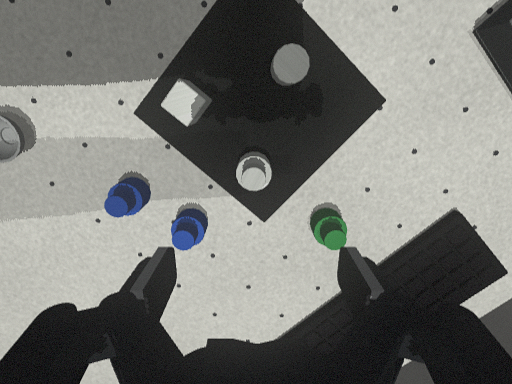

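The spacer on the mat has its neck top at about (253,178) and its body around (252,169). The look-alikes sit clear of it: blue at (125,195) and (190,228), green at (330,228). I'll descend for a second view.

Emit:
{"method": "arm_command", "body": {
  "targets": [
    [[-0.02, 0, 0.16, 0, 0, 0, 0], [-0.02, 0, 0.16, 0, 0, 0, 0], [-0.02, 0, 0.16, 0, 0, 0, 0], [-0.02, 0, 0.16, 0, 0, 0, 0]]
  ]
}}

```text
time: 5.1
ee_pos: [0.4902, -0.3283, 0.1414]
eef_rot: [[0.694, 0.72, -0.001], [0.72, -0.694, 0.001], [0.0, -0.001, -1.0]]
contact_force: [0.1, 0.4, 1.1]
width: 0.0855
finger_force: 0.0
```

Run:
```python
from h import *
from scipy.optimize import least_squares
c3,im3=snap("wrist","w3")
s=robot.get_state();ee=np.array(s["ee_pos"]);Rt=np.array(s["eef_rot"]);print(s["time"],ee.round(4))
z=np.load("w2.npz");c2=(z["K"],z["R"],z["t"]);im2=cv2.imread("pics/w2.png")[:,:,::-1]
det=[d for d in robot.pinpoint("wrist","spacer")[:4]]
for d in det: print(np.round(d["xy"],1),round(d["conf"],2),atz(c3,d["xy"],.003).round(4))
X0=np.array([.4895,-.322,.003])
def blob(c,im):
    u,v=proj(c,X0+[0,0,.03]).astype(int); g=im.astype(int); hsv=cv2.cvtColor(np.ascontiguousarray(im),cv2.COLOR_RGB2HSV)
    m=((g.max(2)>75)&(hsv[...,1]<60)).astype(np.uint8)
    n,l,st,ce=cv2.connectedComponentsWithStats(m)
    k=l[v,u]; print("blob",(u,v),k,st[k],ce[k].round(1)); return l==k
def sil(c,X):  # predicted silhouette hull
    pts=[]
    a=np.linspace(0,2*np.pi,60)
    for r,h in((.022,0),(.022,.03),(.014,.03),(.014,.054)):
        pts+=[proj(c,X+[r*np.cos(t),r*np.sin(t),h]) for t in a]
    return np.array(pts)
ms=[(c2,blob(c2,im2)),(c3,blob(c3,im3))]
b=[]
for c,m in ms:
    ys,xs=np.where(m); b.append([xs.min()-.0,xs.max()+.0,ys.min(),ys.max()])
def f(p,k=(0,1)):
    o=[]
    for i in k:
        q=sil(ms[i][0],p); o+=[q[:,0].min(),q[:,0].max(),q[:,1].min(),q[:,1].max()]; o[-4:]=list(np.array(o[-4:])-b[i])
    return np.array(o)
r=least_squares(f,X0);print("fit",r.x.round(4),r.fun.round(1))
d=r.x-ee;print("tool delta to spacer base",(Rt.T@d).round(4))
```

```text
5.15 [ 0.4913 -0.3291  0.1428]
[252.1 176.3] 0.97 [ 0.4901 -0.3221  0.003 ]
[100.3 207.9] 0.8 [ 0.3494 -0.2347  0.003 ]
[344.6 241.8] 0.69 [ 0.5114 -0.4473  0.003 ]
[175.5 244.2] 0.64 [ 0.374  -0.3189  0.003 ]
blob (np.int64(252), np.int64(174)) 29 [ 236  152   36   40 1098] [253.7 171.7]
blob (np.int64(251), np.int64(185)) 6 [ 229  155   48   54 1955] [252.9 181.3]
fit [ 0.4898 -0.3234 -0.0019] [-0.4  0.5 -0.2  0.1  0.1 -0.2  0.3 -0.2]
tool delta to spacer base [ 0.003  -0.0054  0.1447]
```

View pics/w3.png

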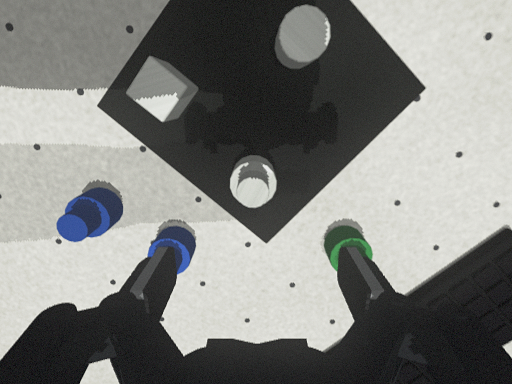

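The fit is good: spacer at (0.490, -0.323), with the base at the mat height within calibration. I'll descend and grip the body.

Emit:
{"method": "arm_command", "body": {
  "targets": [
    [[0.006, -0.011, 0.08, 0, 0, 0, 0], [0.006, -0.011, 0.15, 0, 0, 0, 0], [0.006, -0.011, 0.21, 0, 0, 0, 0], [0.006, -0.011, 0.25, 0, 0, 0, 0], [0.006, -0.011, 0.272, 0, 0, 0, 0], [0.006, -0.011, 0.276, 0, 0, 0, 0], [0.006, -0.011, 0.276, 0, 0, 0, 0], [0.006, -0.011, 0.276, 0, 0, 0, 0], [0.006, -0.011, 0.276, 0, 0, 0, 1], [0.006, -0.011, 0.276, 0, 0, 0, 1], [0.006, -0.011, 0.276, 0, 0, 0, 1], [0.006, -0.011, 0.276, 0, 0, 0, 1], [0.006, -0.011, 0.276, 0, 0, 0, 1], [0.006, -0.011, 0.276, 0, 0, 0, 1], [0.006, -0.011, 0.276, 0, 0, 0, 1], [0.006, -0.011, 0.276, 0, 0, 0, 1]]
  ],
  "force": 35
}}

```text
time: 6.8
ee_pos: [0.4889, -0.3229, 0.004]
eef_rot: [[0.694, 0.72, 0.001], [0.72, -0.694, -0.001], [0.0, 0.001, -1.0]]
contact_force: [-0.5, 0.5, 6.0]
width: 0.0416
finger_force: 35.4
```

Emit:
{"method": "arm_command", "body": {
  "targets": [
    [[0, 0, -0.02, 0, 0, 0, 1], [0, 0, -0.07, 0, 0, 0, 1], [0, 0, -0.14, 0, 0, 0, 1], [0, 0, -0.22, 0, 0, 0, 1], [0, 0, -0.28, 0, 0, 0, 1], [0, 0, -0.3, 0, 0, 0, 1], [0, 0, -0.3, 0, 0, 0, 1], [0, 0, -0.3, 0, 0, 0, 1]]
  ]
}}

```text
time: 7.6
ee_pos: [0.4875, -0.3217, 0.1516]
eef_rot: [[0.694, 0.72, -0.002], [0.72, -0.694, 0.002], [-0.0, -0.003, -1.0]]
contact_force: [-0.4, 0.6, -2.0]
width: 0.042
finger_force: 35.8
```

Run:
```python
from h import *
c,im=snap("wrist","w4")
s=robot.get_state();ee=np.array(s["ee_pos"]);Rt=np.array(s["eef_rot"])
print(ee.round(4),s["width"],s["finger_force"],np.round(s["contact_force"],2))
for n in("wrist","scene"):
    if n=="scene": c,_=snap(n)
    for d in robot.look_for(n,"spacer")[:4]: print(n,np.round(d["box"],1),round(d["conf"],2))
    for d in robot.pinpoint(n,"spacer")[:4]: print(n,np.round(d["xy"],1),round(d["conf"],2))
    for h in(-.02,0,.02): print(h,proj(c,ee+Rt@[0,0,-h]).round(1))
# target deltas: caliper frame
p=np.array([.555,.163]);y=.289;tgt=p+.020*np.array([-np.sin(y),np.cos(y)])
d=np.r_[tgt,.20]-ee;print("tgt",tgt,"tool delta",(Rt.T@d).round(4),"yaw now",np.degrees(np.arctan2(Rt[1,1],Rt[0,1])),"want",np.degrees(y))
```

```text
[ 0.487  -0.3214  0.1509] 0.04169149846325764 35.79214811325073 [ 0.29 -0.31 -0.87]
wrist [ 73.  186.  136.5 238.8] 0.88
wrist [156.9 224.5 200.9 277. ] 0.74
wrist [328.1 222.6 374.9 277.6] 0.71
wrist [207.7 209.4 300.5 338.7] 0.63
wrist [255.6 244.5] 0.95
wrist [181.9 243.2] 0.92
wrist [348.  239.7] 0.76
wrist [114.9 202.5] 0.66
-0.02 [255.5 232.2]
0 [255.4 248.1]
0.02 [255.4 268.1]
scene [179.7 173.5 194.  198.5] 0.81
scene [143.1 185.  162.4 206.4] 0.75
scene [ 81.8 224.6 111.9 255.5] 0.71
scene [135.9 163.3 154.2 196.5] 0.67
scene [187.5 189. ] 0.85
scene [143.3 187.6] 0.76
scene [ 93.2 246.2] 0.75
scene [152.9 201.5] 0.61
-0.02 [144.  192.1]
0 [142.7 184.9]
0.02 [141.3 177.5]
tgt [0.54930012 0.18217059] tool delta [ 0.4056 -0.3051 -0.0479] yaw now -43.977649975378974 want 16.55848027928079
```

View pics/w4.png

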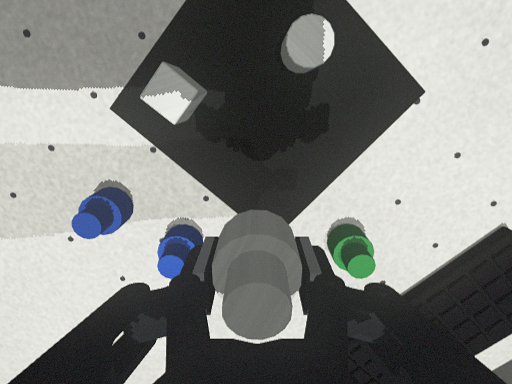

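The spacer is held upright and centred between the pads, with its top at about (257,310). I'll carry it over the caliper.

Emit:
{"method": "arm_command", "body": {
  "targets": [
    [[0.04, -0.03, -0.02, 0, 0, -0.05, 1], [0.1, -0.075, -0.02, 0, 0, -0.12, 1], [0.16, -0.12, -0.02, 0, 0, -0.2, 1], [0.22, -0.165, -0.02, 0, 0, -0.27, 1], [0.28, -0.21, -0.02, 0, 0, -0.35, 1], [0.34, -0.255, -0.02, 0, 0, -0.42, 1], [0.4, -0.3, -0.02, 0, 0, -0.5, 1], [0.46, -0.345, -0.02, 0, 0, -0.57, 1], [0.52, -0.39, -0.02, 0, 0, -0.65, 1], [0.58, -0.435, -0.02, 0, 0, -0.72, 1], [0.64, -0.48, -0.02, 0, 0, -0.8, 1], [0.7, -0.525, -0.02, 0, 0, -0.87, 1], [0.75, -0.564, -0.02, 0, 0, -0.94, 1], [0.79, -0.594, -0.02, 0, 0, -0.98, 1], [0.811, -0.61, -0.02, 0, 0, -1, 1], [0.811, -0.61, -0.02, 0, 0, -1, 1], [0.811, -0.61, -0.02, 0, 0, -1, 1]]
  ]
}}

```text
time: 9.6
ee_pos: [0.5503, 0.1804, 0.163]
eef_rot: [[-0.275, 0.961, -0.001], [0.961, 0.275, -0.001], [-0.001, -0.001, -1.0]]
contact_force: [-0.1, 0.3, -1.2]
width: 0.0417
finger_force: 35.9
```

Run:
```python
from h import *
c,im=snap("wrist","w5")
s=robot.get_state();ee=np.array(s["ee_pos"]);Rt=np.array(s["eef_rot"])
print(s["time"],ee.round(4),Rt.round(3),s["width"],np.round(s["contact_force"],2))
for q in("anvil_face","jaw_face","caliper","post_top"):
    print(q,[(np.round(d["xy"],1).tolist(),round(d["conf"],2)) for d in robot.pinpoint("wrist",q)[:2]])
p=np.array([.555,.163]);y=.289
for nm,L in dict(anv=(0,.055,.038),c1=(-.035,.15,.024),c2=(.035,.15,.024),a1=(-.025,.055,.051),a2=(.025,.055,.051)).items():
    X=np.r_[p+np.array([[np.cos(y),-np.sin(y)],[np.sin(y),np.cos(y)]])@L[:2],L[2]];print(nm,proj(c,X).round(1))
```

```text
9.65 [0.5503 0.18   0.163 ] [[-0.275  0.962 -0.001]
 [ 0.962  0.275 -0.001]
 [-0.001 -0.001 -1.   ]] 0.04214382087070677 [ 0.71 -0.64 -1.71]
anvil_face [([259.3, 141.7], 0.68)]
jaw_face [([258.3, 185.9], 0.21)]
caliper [([258.8, 187.9], 0.84)]
post_top []
anv [255.8 146.4]
c1 [215.1  36.8]
c2 [294.3  35.9]
a1 [228.  149.1]
a2 [283.5 148.6]
```

View pics/w5.png

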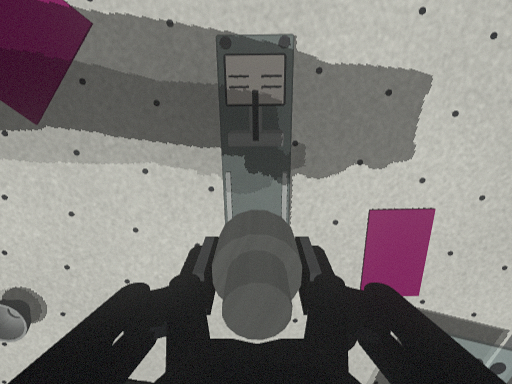

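The view matches the fitted caliper within about 3 px: bed corners at (216,36) and (296,36), anvil face at about row 147, pointer tip at about (256,90) just short of the first tick. I'll descend.

Emit:
{"method": "arm_command", "body": {
  "targets": [
    [[0, 0, 0.05, 0, 0, 0, 1], [0, 0, 0.12, 0, 0, 0, 1], [0, 0, 0.18, 0, 0, 0, 1], [0, 0, 0.22, 0, 0, 0, 1], [0, 0, 0.245, 0, 0, 0, 1], [0, 0, 0.26, 0, 0, 0, 1], [0, 0, 0.266, 0, 0, 0, 1], [0, 0, 0.266, 0, 0, 0, 1], [0, 0, 0.266, 0, 0, 0, 1]]
  ]
}}

```text
time: 10.75
ee_pos: [0.5516, 0.1813, 0.0314]
eef_rot: [[-0.276, 0.961, 0.002], [0.961, 0.276, 0.0], [-0.0, 0.002, -1.0]]
contact_force: [-0.7, -0.4, -0.5]
width: 0.0421
finger_force: 35.9
```

Emit:
{"method": "arm_command", "body": {
  "targets": [
    [[0, 0, 0.002, 0, 0, 0, 1], [0, 0, 0.004, 0, 0, 0, 1], [0, 0, 0.006, 0, 0, 0, 1], [0, 0, 0.008, 0, 0, 0, 1], [0, 0, 0.008, 0, 0, 0, 1]]
  ]
}}

```text
time: 11.25
ee_pos: [0.5503, 0.181, 0.0261]
eef_rot: [[-0.276, 0.961, -0.0], [0.961, 0.276, -0.0], [-0.0, -0.0, -1.0]]
contact_force: [0.4, 0.4, -1.1]
width: 0.0422
finger_force: 35.9
```

Emit:
{"method": "arm_command", "body": {
  "targets": [
    [[0, 0, 0.001, 0, 0, 0, 1], [0, 0, 0.002, 0, 0, 0, 1], [0, 0, 0.002, 0, 0, 0, 1]]
  ]
}}

```text
time: 11.55
ee_pos: [0.5505, 0.181, 0.0252]
eef_rot: [[-0.276, 0.961, -0.0], [0.961, 0.276, -0.0], [-0.0, -0.0, -1.0]]
contact_force: [-0.5, -0.3, -1.7]
width: 0.042
finger_force: 35.9
```

Emit:
{"method": "arm_command", "body": {
  "targets": [
    [[0, 0, 0.001, 0, 0, 0, 1], [0, 0, 0.002, 0, 0, 0, 1], [0, 0, 0.002, 0, 0, 0, 1]]
  ]
}}

```text
time: 11.85
ee_pos: [0.5506, 0.1811, 0.025]
eef_rot: [[-0.276, 0.961, 0.0], [0.961, 0.276, -0.0], [-0.0, 0.0, -1.0]]
contact_force: [-2.8, -0.6, 6.0]
width: 0.0417
finger_force: 36.5
```

Contact is 6 N, so the spacer is on the bed. Releasing, then rising.

Emit:
{"method": "arm_command", "body": {
  "targets": [
    [[0, 0, 0, 0, 0, 0, 0.45], [0, 0, 0, 0, 0, 0, 0.35], [0, 0, 0, 0, 0, 0, 0.2], [0, 0, 0, 0, 0, 0, 0], [0, 0, 0, 0, 0, 0, 0], [0, 0, 0, 0, 0, 0, 0], [0, 0, 0, 0, 0, 0, 0], [0, 0, -0.03, 0, 0, 0, 0], [0, 0, -0.09, 0, 0, 0, 0], [0, 0, -0.17, 0, 0, 0, 0], [0, 0, -0.25, 0, 0, 0, 0], [0, 0, -0.3, 0, 0, 0, 0], [0, 0, -0.3, 0, 0, 0, 0]]
  ]
}}

```text
time: 13.15
ee_pos: [0.554, 0.1818, 0.1795]
eef_rot: [[-0.276, 0.961, 0.009], [0.961, 0.276, 0.002], [-0.001, 0.01, -1.0]]
contact_force: [0.7, 0.1, 0.3]
width: 0.0853
finger_force: 0.0
```

Run:
```python
from h import *
c,im=snap("wrist","w6"); 
s=robot.get_state();ee=np.array(s["ee_pos"]);Rt=np.array(s["eef_rot"])
print(s["time"],ee.round(4),s["width"])
p=np.array([.555,.163]);y=.289;M=np.array([[np.cos(y),-np.sin(y)],[np.sin(y),np.cos(y)]])
for q,zz in(("anvil_face",.038),("jaw_face",.038),("post_top",.085),("spacer",.024)):
    for d in robot.pinpoint("wrist",q)[:2]: print(q,np.round(d["xy"],1),round(d["conf"],2),(M.T@(atz(c,d["xy"],zz)[:2]-p)).round(4))
```

```text
13.2 [0.5524 0.1815 0.1769] 0.08525410184527059
anvil_face [252.2 142.2] 0.75 [0.0019 0.0568]
anvil_face [250.1 172.7] 0.65 [-0.0007  0.0254]
jaw_face [253.1 232.2] 0.96 [ 0.0015 -0.0427]
post_top [252.8 296.4] 0.74 [ 0.0006 -0.0907]
spacer [251.7 176.3] 0.9 [0.0007 0.0177]
```

View pics/w6.png

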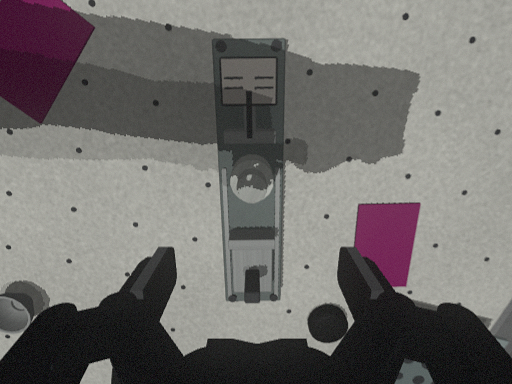

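The spacer stands upright at caliper (0, 18 mm), image (252,178). The jaw face is at about y=-44 mm and the post at about y=-92 mm, and the anvil is still at rest. I'll go behind the post with the fingers shut.

Emit:
{"method": "arm_command", "body": {
  "targets": [
    [[-0.06, 0, 0, 0, 0, 0, 0.3], [-0.15, 0, 0, 0, 0, 0, 0.8], [-0.24, 0, 0, 0, 0, 0, 1], [-0.297, 0, 0, 0, 0, 0, 1], [-0.297, 0, 0, 0, 0, 0, 1], [-0.297, 0, 0, 0, 0, 0, 1], [-0.297, 0, 0.05, 0, 0, 0, 1], [-0.297, 0, 0.12, 0, 0, 0, 1], [-0.297, 0, 0.19, 0, 0, 0, 1], [-0.297, 0, 0.23, 0, 0, 0, 1], [-0.297, 0, 0.244, 0, 0, 0, 1], [-0.297, 0, 0.244, 0, 0, 0, 1], [-0.297, 0, 0.244, 0, 0, 0, 1]]
  ],
  "force": 20
}}

```text
time: 14.7
ee_pos: [0.5923, 0.039, 0.0532]
eef_rot: [[-0.277, 0.961, 0.001], [0.961, 0.277, 0.0], [-0.0, 0.001, -1.0]]
contact_force: [0.4, 0.3, 0.4]
width: -0.0001
finger_force: 0.0
```

```bash
cat > st.py <<'E'
from h import *
import sys
c,im=snap("wrist",sys.argv[1] if len(sys.argv)>1 else None)
s=robot.get_state();ee=np.array(s["ee_pos"]);Rt=np.array(s["eef_rot"])
p=np.array([.555,.163]);y=.289;M=np.array([[np.cos(y),-np.sin(y)],[np.sin(y),np.cos(y)]])
print(s["time"],"tcp local",(M.T@(ee[:2]-p)).round(4),ee[2].round(4),s["width"],"F local",(M.T@np.array(s["contact_force"])[:2]).round(2))
for q,zz in(("anvil_face",.038),("jaw_face",.038),("post_top",.085),("spacer",.024)):
    for d in robot.pinpoint("wrist",q)[:2]: print(q,np.round(d["xy"],1),round(d["conf"],2),(M.T@(atz(c,d["xy"],zz)[:2]-p)).round(4))
E
python3 st.py w7
```

```text
14.75 tcp local [ 0.0009 -0.1299] 0.0538 -0.00037012656179572027 F local [0.38 0.75]
jaw_face [253.7  90.7] 0.72 [-0.0004 -0.0448]
post_top [254.6 209.2] 0.7 [-0.0003 -0.0926]
```

Emit:
{"method": "arm_command", "body": {
  "targets": [
    [[0.01, 0, 0, 0, 0, 0, 1], [0.02, 0, 0, 0, 0, 0, 1], [0.03, 0, 0, 0, 0, 0, 1], [0.038, 0, 0, 0, 0, 0, 1], [0.046, 0, 0, 0, 0, 0, 1], [0.054, 0, 0, 0, 0, 0, 1], [0.062, 0, 0, 0, 0, 0, 1], [0.07, 0, 0, 0, 0, 0, 1], [0.078, 0, 0, 0, 0, 0, 1], [0.086, 0, 0, 0, 0, 0, 1], [0.094, 0, 0, 0, 0, 0, 1], [0.1, 0, 0, 0, 0, 0, 1], [0.1, 0, 0, 0, 0, 0, 1]]
  ]
}}

```text
time: 16.25
ee_pos: [0.5777, 0.0849, 0.0524]
eef_rot: [[-0.276, 0.961, 0.0], [0.961, 0.276, -0.004], [-0.004, -0.001, -1.0]]
contact_force: [0.1, -5.7, 0.8]
width: 0.0
finger_force: 2.5
```

```bash
python3 st.py w8
```

```text
16.3 tcp local [-0.0005 -0.0813] 0.0523 -2.1191991394941253e-05 F local [-1.29 -3.95]
jaw_face [258.4 124.8] 0.69 [ 0.0011 -0.0141]
post_top [255.5 247.6] 0.75 [-0.0008 -0.062 ]
spacer [252.5  56.9] 0.65 [-0.0017  0.0209]
```

Emit:
{"method": "arm_command", "body": {
  "targets": [
    [[0.005, 0, 0, 0, 0, 0, 1], [0.01, 0, 0, 0, 0, 0, 1], [0.015, 0, 0, 0, 0, 0, 1], [0.019, 0, 0, 0, 0, 0, 1], [0.023, 0, 0, 0, 0, 0, 1], [0.027, 0, 0, 0, 0, 0, 1], [0.031, 0, 0, 0, 0, 0, 1], [0.035, 0, 0, 0, 0, 0, 1], [0.038, 0, 0, 0, 0, 0, 1], [0.04, 0, 0, 0, 0, 0, 1], [0.04, 0, 0, 0, 0, 0, 1]]
  ]
}}

```text
time: 17.6
ee_pos: [0.5722, 0.1035, 0.0524]
eef_rot: [[-0.275, 0.961, -0.0], [0.961, 0.275, -0.005], [-0.005, -0.002, -1.0]]
contact_force: [0.7, -6.5, 1.3]
width: 0.0
finger_force: 3.3
```

```bash
python3 st.py w9
python3 - <<'E'
from h import *
im=cv2.imread("pics/w9.png")[0:190,170:340]
cv2.imwrite("pics/w9c.png",cv2.resize(im,None,fx=3.1,fy=3.1,interpolation=cv2.INTER_CUBIC))
E
```

```text
17.65 tcp local [-0.0005 -0.0619] 0.0524 0.00018619514604470032 F local [-2.28 -5.72]
anvil_face [254.2  13.2] 0.88 [-0.0004  0.0577]
anvil_face [255.1 127.9] 0.25 [-0.0006  0.0037]
jaw_face [258.4 127.1] 0.66 [0.0011 0.0041]
post_top [258.3 251.4] 0.91 [ 0.0004 -0.0444]
spacer [258.9  86.9] 0.59 [0.0017 0.0249]
spacer [255.   11.1] 0.21 [-0.0001  0.062 ]
```

View pics/w9c.png

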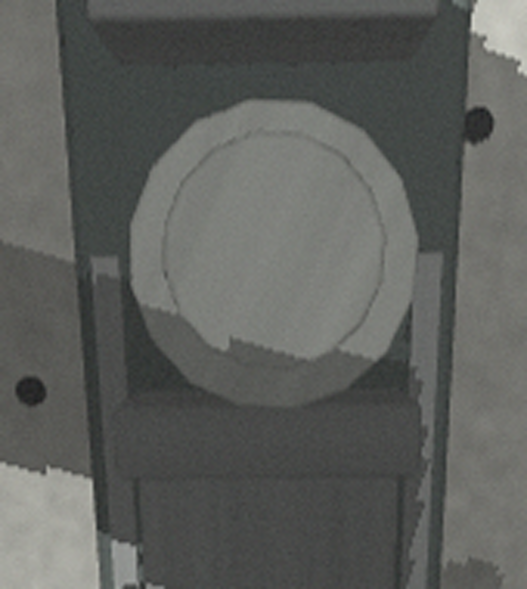

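The jaw touches the upright spacer. A gap of about 8 mm to the anvil remains (anvil's lower edge at crop row 62, spacer edge at row 100). I'll go on slowly.

Emit:
{"method": "arm_command", "body": {
  "targets": [
    [[0.004, 0, 0, 0, 0, 0, 1], [0.008, 0, 0, 0, 0, 0, 1], [0.011, 0, 0, 0, 0, 0, 1], [0.014, 0, 0, 0, 0, 0, 1], [0.017, 0, 0, 0, 0, 0, 1], [0.02, 0, 0, 0, 0, 0, 1], [0.02, 0, 0, 0, 0, 0, 1]]
  ]
}}

```text
time: 18.55
ee_pos: [0.5693, 0.1131, 0.0524]
eef_rot: [[-0.275, 0.961, -0.0], [0.961, 0.275, -0.005], [-0.005, -0.002, -1.0]]
contact_force: [-0.1, -6.3, 0.7]
width: -0.0003
finger_force: 3.3
```

```bash
python3 st.py w10
python3 - <<'E'
from h import *
_,im=snap("top","t2")
a=im[135:200,105:230,::-1]
_,im=snap("scene","s2"); b=im[180:265,295:430,::-1]
b=cv2.resize(b[:65,:125] if 0 else b,(125*5,int(85*125/135)*5),interpolation=cv2.INTER_CUBIC)
a=cv2.resize(a,(625,325),interpolation=cv2.INTER_CUBIC)
cv2.imwrite("pics/ab.png",np.vstack([a,b])[:600])
E
```

```text
18.6 tcp local [-0.0005 -0.0519] 0.0524 -8.507185899419862e-05 F local [-2.52 -6.51]
anvil_face [254.1  34.7] 0.58 [-0.0006  0.0586]
jaw_face [258.2 126.5] 0.79 [0.001  0.0145]
post_top [259.2 249.6] 0.75 [ 0.0008 -0.0335]
spacer [255.   87.8] 0.63 [-0.0005  0.0344]
```

Emit:
{"method": "arm_command", "body": {
  "targets": [
    [[0.002, 0, 0, 0, 0, 0, 1], [0.004, 0, 0, 0, 0, 0, 1], [0.006, 0, 0, 0, 0, 0, 1], [0.008, 0, 0, 0, 0, 0, 1], [0.009, 0, 0, 0, 0, 0, 1], [0.009, 0, 0, 0, 0, 0, 1], [0.009, 0, 0, 0, 0, 0, 1]]
  ]
}}

```text
time: 19.6
ee_pos: [0.5683, 0.1166, 0.0524]
eef_rot: [[-0.275, 0.962, 0.0], [0.962, 0.275, -0.007], [-0.007, -0.002, -1.0]]
contact_force: [1.3, -8.3, 1.0]
width: 0.0
finger_force: 4.3
```

```bash
python3 st.py w11
```

```text
19.65 tcp local [-0.0005 -0.0483] 0.0524 -4.339878177233702e-05 F local [-2.07 -8.16]
anvil_face [255.2  35.7] 0.62 [-0.      0.0617]
jaw_face [259.8 126.3] 0.72 [0.0019 0.0182]
post_top [256.3 251.2] 0.92 [-0.0004 -0.0306]
spacer [253.4  85.5] 0.74 [-0.0014  0.0392]
spacer [254.7 144.4] 0.25 [-0.0011  0.0061]
```

Force rose by about 2 N and the anvil has moved about 4.7 mm. I'll back off, rise to the w6 viewpoint and check the pointer.

Emit:
{"method": "arm_command", "body": {
  "targets": [
    [[-0.01, 0, 0, 0, 0, 0, 1], [-0.03, 0, 0, 0, 0, 0, 1], [-0.05, 0, 0, 0, 0, 0, 1], [-0.05, 0, -0.04, 0, 0, 0, 1], [-0.05, 0, -0.12, 0, 0, 0, 1], [-0.05, 0, -0.2, 0, 0, 0, 1], [-0.03, 0, -0.249, 0, 0, 0, 1], [0.05, 0, -0.249, 0, 0, 0, 1], [0.132, 0, -0.249, 0, 0, 0, 1], [0.132, 0, -0.249, 0, 0, 0, 1], [0.132, 0, -0.249, 0, 0, 0, 1], [0.132, 0, -0.249, 0, 0, 0, 1]]
  ]
}}

```text
time: 21.05
ee_pos: [0.5502, 0.1822, 0.1766]
eef_rot: [[-0.275, 0.961, -0.0], [0.961, 0.275, -0.0], [-0.0, -0.0, -1.0]]
contact_force: [0.1, -1.0, -0.0]
width: 0.0
finger_force: 0.0
```

```bash
python3 st.py w12
python3 - <<'E'
from h import *
for f in("w6","w12"):
    g=cv2.imread(f"pics/{f}.png",0).astype(int)
    print(f); 
    for r in range(54,112,2): print(r," ".join("%3d"%v for v in g[r,218:284:3]))
E
```

```text
21.1 tcp local [0.0009 0.0196] 0.1766 0.0001982997841326539 F local [ 0.5  -0.94]
anvil_face [255.9 138.9] 0.57 [0.0007 0.062 ]
jaw_face [257.  182.9] 0.79 [0.0014 0.0168]
post_top [255.5 245.4] 0.81 [-0.0006 -0.0297]
spacer [252.2 160. ] 0.94 [-0.0035  0.0379]
w6
54  66  68  64  63  65  65  64  65  66  65  64  66  63  64  66  66  63  66  70  67  61  64
56  64  55  57  54  52  55  55  53  52  52  55  56  53  50  48  52  52  51  53  48  66  65
58  66  63  63  62  59  71  68  72  74  72  71  72  75  75  79  79  86  87  87  76  64  68
60  63  98  98 103 104 101  99 100 102 105 103 100 101 103 102  98 103  99 103  93  63  62
62  60  94 101 101  99 100 101 102  98 101 101 104 101 103 102 103  99 105 100  91  63  65
64  67  91 100  99  98 100 101  98 101  99 102  99 100 101 101 102 101 103 102  91  58  65
66  65  90  98 101 101  99  99 100  99 101  99  99 100 105  99 101 100 101 101  88  61  63
68  65  80 100 100 101  98  98 101  98 102 101  98  99  99 102 103 100  99 102  86  60  64
70  65  76  98  97 100  99  97  99  96 101  99 101 102  98 100  99 101  98  98  88  61  65
72  68  75 100  
[... 3758 characters left out ...]
9  78  79  78  73  35  41  78  81  78  77  81  91 108  71
98  77  48  50  30  77  77  76  82  77  77  80  72  28  43  80  77  78  82  77  77 106  79
100  74  48  54  33  80  77  80  79  77  76  79  66  31  44  79  77  75  75  76  76  75  76
102  81  47  56  34  77  80  79  76  75  81  77  68  32  43  74  78  76  77  78  77 108  71
104  81  49  50  25  78  83  81  80  83  80  84  64  29  41  78  85  79  79  78  81  93  64
106  74  48  52  33  43  42  42  42  44  38  40  35  39  30  38  36  38  30  38  32  37  37
108  75  46  55  49  41  49  46  43  44  47  50  60  31  44  55  49  44  47  56  62  62  67
110  80  50  54  54  50  48  52  47  52  52  49  70  37  42  63  50  56  54  49  65  66  66
```

The tick lines are at rows about 79.5 and 89.5, and the pointer tip is only just at the first tick, so the anvil is at about 3 mm. Another 3.5 mm or so is needed. I'll return behind the post and push that much further.

Emit:
{"method": "arm_command", "body": {
  "targets": [
    [[-0.08, 0, 0, 0, 0, 0, 1], [-0.16, 0, 0, 0, 0, 0, 1], [-0.19, 0, 0, 0, 0, 0, 1], [-0.19, 0, 0, 0, 0, 0, 1], [-0.19, 0, 0.08, 0, 0, 0, 1], [-0.19, 0, 0.16, 0, 0, 0, 1], [-0.19, 0, 0.23, 0, 0, 0, 1], [-0.19, 0, 0.249, 0, 0, 0, 1], [-0.19, 0, 0.249, 0, 0, 0, 1], [-0.175, 0, 0.249, 0, 0, 0, 1], [-0.16, 0, 0.249, 0, 0, 0, 1], [-0.148, 0, 0.249, 0, 0, 0, 1], [-0.14, 0, 0.249, 0, 0, 0, 1], [-0.135, 0, 0.249, 0, 0, 0, 1], [-0.132, 0, 0.249, 0, 0, 0, 1], [-0.129, 0, 0.249, 0, 0, 0, 1], [-0.127, 0, 0.249, 0, 0, 0, 1], [-0.125, 0, 0.249, 0, 0, 0, 1], [-0.125, 0, 0.249, 0, 0, 0, 1], [-0.125, 0, 0.249, 0, 0, 0, 1]]
  ]
}}

```text
time: 23.3
ee_pos: [0.5691, 0.1196, 0.0537]
eef_rot: [[-0.274, 0.962, 0.004], [0.962, 0.274, -0.008], [-0.008, 0.001, -1.0]]
contact_force: [1.7, -9.6, 4.9]
width: -0.0
finger_force: 4.7
```

```bash
python3 st.py w13
```

```text
23.35 tcp local [ 0.0012 -0.0456] 0.0537 0.00011312278894538314 F local [-2.07 -9.61]
anvil_face [252.1  37.8] 0.71 [0.0002 0.0636]
jaw_face [254.  126.9] 0.62 [0.0005 0.0204]
post_top [251.1 246.4] 0.9 [-0.0012 -0.0262]
spacer [252.8  87.2] 0.86 [0.    0.041]
```

Emit:
{"method": "arm_command", "body": {
  "targets": [
    [[-0.01, 0, 0, 0, 0, 0, 1], [-0.03, 0, 0, 0, 0, 0, 1], [-0.05, 0, 0, 0, 0, 0, 1], [-0.05, 0, -0.04, 0, 0, 0, 1], [-0.05, 0, -0.12, 0, 0, 0, 1], [-0.05, 0, -0.2, 0, 0, 0, 1], [-0.03, 0, -0.249, 0, 0, 0, 1], [0.05, 0, -0.249, 0, 0, 0, 1], [0.125, 0, -0.249, 0, 0, 0, 1], [0.125, 0, -0.249, 0, 0, 0, 1], [0.125, 0, -0.249, 0, 0, 0, 1], [0.125, 0, -0.249, 0, 0, 0, 1]]
  ]
}}

```text
time: 24.75
ee_pos: [0.5501, 0.1822, 0.1765]
eef_rot: [[-0.275, 0.961, -0.0], [0.961, 0.275, -0.0], [-0.0, -0.001, -1.0]]
contact_force: [-0.2, -0.5, -0.1]
width: 0.0001
finger_force: 0.0
```

```bash
python3 st.py w14
python3 - <<'E'
from h import *
g=cv2.imread("pics/w14.png",0).astype(int)
for r in range(72,104): print(r," ".join("%3d"%v for v in g[r,222:288:3]))
E
```

```text
24.8 tcp local [0.0008 0.0195] 0.1765 -0.00029527141590615197 F local [-0.45 -0.86]
anvil_face [255.5 137. ] 0.65 [0.0002 0.0638]
anvil_face [256.3 186.7] 0.53 [0.0004 0.0127]
jaw_face [258.9 181.1] 0.94 [0.0032 0.0187]
post_top [254.4 241.7] 0.9 [-0.0017 -0.0258]
spacer [256.6 155.9] 0.78 [0.001  0.0422]
72  68  42 102 106 103 106 102 104 106 107 105 105 106 108 106 107 105 103 106 103  54  68
73  68  39 108 106 102 103 105 102 104 103 103 104 106 103 107 107 104 108 106 107  45  70
74  65  47 102 105 107 105 106 105 103 108 108 108 105 105 102 105 106 103 103 106  44  69
75  69  50 106 104 104 103 104 108 108 103 107 106 104 103 105 106 106 106 108 104  48  69
76  63  53 105 106 106 104 101 104 105 105 104 105 104 107 106 105 107 105 106 106  49  66
77  67  47 104 107 110 108  94 104 104 108 104 104 107 111  92 108 106  87  95  97  39  66
78  69  52 106  82  80  79  60  80  82 106  99 104 108  76  58  77  77  52  63  70  42  68
79  70  51 111  42  44  46  42  45  42 111 105 105 108  44  36  33  35  33  42  65  47  69
80  67  49 108  54  57  60  77  56  75 108 103 105 107  64  87  8
[... 1422 characters left out ...]
 76  78  76  37  39  75  78  76  76  79  75  89 108  47  69
97  57  55  65  77  75  75  81  80  78  76  37  39  81  76  79  78  77  77  76 102  38  64
98  53  53  69  80  77  76  74  77  76  75  34  22  77  80  74  77  74  77  79 108  37  68
99  46  51  68  80  78  78  79  77  77  77  37  41  82  74  77  77  77  79  77 102  42  70
100  52  51  65  76  74  72  81  79  75  81  37  38  82  79  78  78  78  79  75 104  46  71
101  56  57  56  80  77  74  76  76  79  78  36  35  76  78  74  78  78  77  77 105  46  67
102  49  49  55  80  78  78  80  79  80  76  31  36  75  79  77  80  78  78  80 107  38  68
103  51  51  53  74  79  81  77  78  78  77  34  31  83  78  77  80  76  79  80 108  37  67
```

The pointer tip is at row 84.8, between ticks at rows 79.2 and 89.2. That puts the anvil at about 5.7 mm, with the spacer held.

```bash
python3 -c "
from workcell import robot
print(robot.sign_off())"
```

```text
the job is handed in; nothing more can be done
None
```

I handed the job in: the spacer is standing on the bed held between the jaws, the anvil is pressed in about 5.7 mm with the pointer between the ticks, and neither of the other two parts was touched; no verdict came back.

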